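# Clamp a casting mould under the spring-return press

## Robot

A 6-joint arm with a two-finger parallel gripper is mounted at the origin on the work surface. World frame = base frame: x ahead of the robot, y to its left, z up, the work surface at z = 0. Lengths are in m, angles in rad, forces in N, time in s.
With the tool pointing down it reaches from about 0.375 to 0.975 m from the base axis. Payload 3.8 kg.
Tool frame: the origin (TCP) lies at the very end of the fingers, on their centre line; the grasp point (between the pads) lies arm.tcp_to_grasp behind it (arm.tcp_to_grasp is the distance from the TCP to the grasp point, in m); z points along the fingers, y is the line along which they close (so a half turn about z gives the same grasp; the last joint's range is limited). The gripper opens to 85 mm and grips with 20 to 120 N. Pads are 22 mm wide; open, the fingers measure 114 mm over their backs; the gripper's body (76 mm by 85 mm) begins 54 mm behind the grasp point. The pads swing forward as they close: fully open they stand 13 mm farther back than shut.
Start: joints at [1.121, 0.264, 1.604, -0, 1.274, -0.037], TCP at [0.271, 0.618, 0.231] pointing down, gripper open.
Joint ranges: [-2.63, 2.63], [-0.94, 2.18], [0.31, 2.57], [-1.31, 4.45], [0, 2.66], [-2.55, 2.55]. Speed limits (rad/s): [2.57, 2.57, 3.14, 3.14, 3.14, 3.14].

## Interface

Orientations are given as a rotation vector (axis times angle).
In Python, from rig import telemetry, eyes, arm gives the robot as it stands.
- The arm moves only by the tool send_rows, never from a script. Its argument "rows" is a list of rows, each an object with "travel": the shift along the world's x, y, z in cm, a list of three; "twist": the turn, a rotation vector about the world's x, y, z in degrees, a list of three. In form: [{"travel": [tx, ty, tz], "twist": [wx, wy, wz]}, ...]. A call has 1 to 8 rows; each row shifts and turns the commanded pose from where the row before left it; what a row does not reach is not made up. A row lasts 1/10 s, in which the tool goes at most 50 mm and 8.59 degrees, less where a joint would pass 70% of its speed; a pose out of reach is approached as far as the arm can. A call is refused whole if a number of a shift passes 5 or a number of a turn 8.59, either way. A call with a gripper value outside its range is refused whole. "jaw" is the finger opening in cm, from 0 to 8.54, set as the call begins (left out, the last holds). The fingers move at their own pace and stop on an object; "newtons" is the grip in N (left out, the last holds). Time passes only in rows, so rows that do not move let the fingers close. It gives the time, the measured TCP pose, the force, the opening and the grip force at its end, in the units of the state.
- telemetry.get_obs(): the state, without advancing time (a new reading comes with each control period).
- eyes.read_camera(name): name is "side" or "top" or "wrist"; returns a dict with "img" (420x560x3 uint8, red, green, blue), "intrinsics" (3x3 intrinsics, pixels), "distortion" ([k1, k2, p1, p2, k3] as OpenCV has them; the pictures are not rectified), "R" (3x3) and "t" (3): a world point X has camera coordinates R X + t; the wrist camera has in their place "T_tool_cam" (4x4, takes a point from camera to tool coordinates, whose origin is the TCP and whose axes are the flange's). Camera axes: x right, y down, z forward; pixel columns grow to the right and rows downward; lengths in m; the calibration is good to about 2 mm. A picture is of the moment at which its call begins: read the wrist's pose just before it. There is no depth.
- arm.close_job(): hands the job in; it is judged then, once.
The state is a dict: "time_s": time; "q": joint angles; "joint_velocities": joint speeds; "tau": joint torques, N m; "position": TCP position; "eef_rot": TCP orientation; "contact_force": force on the tool from outside, world axes, zero at the start; "moment": the same for the moment, N m; "grip_width": finger opening in m; "grasp_force": force on a finger pad.
Only numpy, scipy, OpenCV 4.12 (cv2) and the standard library are available. Lean on these libraries where they do the work, as an engineer would, in place of code of your own. Each camera call takes 0.05 s, during which the arm holds its last target. There are 200 camera calls.

## Task

Slide the carrier with the strapped plaster mould along its rail until it clicks into the catch under the press pad. Only then press the press lever down past its first two clicks to the third, the lowest, and hold it there against its spring so that the mould stays clamped: finish while still holding the lever down. Leave the pots, tools and other things on the bench where they are.

Things in the scene. Friction and masses are not known exactly. Their poses are not given: they have to be found in the camera images.
- press: Fixed mould press of grey steel. Origin on the table under its pad; x away from the robot, y along the rail towards the lever, z up; turned up to 0.22 rad. Rail rods: y -230 to 130 mm. Column: x 52 to 92 mm. Head over the rail: x -20 to 92, y +-25, z 155 to 200 mm; a 48 mm black pad hangs from it at z 126 mm and is driven down by the lever (to 96 mm at the third click)
- carrier (a joint): travel of the carrier along the press's +y (m). Starts at 0 to 0.05; exactly under the pad at 0.150; rail ends at 0.200. At 0.150 a sprung catch holds it: two bumps of about 7 N, crests at 0.136 and 0.164, felt within 13 mm of the crests; let go between the crests it is drawn to within 2 mm of 0.150. Elsewhere it drags with 0.8 N and stays put
- carrier_grip (a point): axis of the carrier's upright round wooden grip (22 mm across, 58 mm tall), 20 mm below its top, 73.7 mm above the table. It stands at the robot-side end of the aluminium plate (165 x 100 mm, top face 35 mm above the table), 100 mm in press -x from the centre of the strapped plaster mould (88 x 90 mm, its top 95 mm above the table)
- station (a point): fixed point on the press: where carrier_grip is when the carrier sits in its catch under the pad. In the press frame at x -100, y 0, z 73.7 mm
- lever (a joint): angle of the spring-return lever (rad): 0 at rest (arm 0.45 rad above level), growing as it is pressed down. Clicks (detents) at about 0.30, 0.60 and 0.90, each after a stiffer stretch (stiffest at about 0.08, 0.38 and 0.69); end stop at 0.97. It always springs back when let go
- lever_handle (a point): centre of the lever's T-handle, a black round bar 20 mm thick and 70 mm long, level along the press's x, 140 mm from lever_pivot on its +y side. At rest 236 mm above the table, at the third click 114 mm. Pressing it down takes 2 to 10 N, about 5 to 8 N when held at the third click
- lever_pivot (a point): fixed point on the lever's pivot axis (along the press's x), at x -10, y 45, z 175 mm in the press frame. The handle's centre is at y = 45 + 140 cos(0.45 - lever), z = 175 + 140 sin(0.45 - lever) mm there. A 90 mm steel disc with three dark marks stands beside the pivot
- beaker: bystander, to be left alone: unfired clay beaker, open top, 70 mm wide, 75 mm tall; origin at its underside
- tumbler: bystander, to be left alone: unfired clay tumbler, open top, 60 mm wide, 90 mm tall; origin at its underside
- bowl: bystander, to be left alone: unfired clay bowl, 110 mm wide, 50 mm tall; origin at its underside
- brush: bystander, to be left alone: wooden-handled brush lying flat, 200 mm long (origin mid-length, along its x); origin at its underside
- jar: bystander, to be left alone: closed glass jar, 70 mm wide, 90 mm tall; origin at its underside
- halfmould: bystander, to be left alone: hollow plaster block, 110 x 90 x 50 mm; origin at its underside

How it is judged:
By the outcome, as a careful person would: the job done as asked, in the order asked, and still so for the second after the job is handed in, while the arm keeps its last pose, push and grip.
It also fails if it takes over 56 s, if anything falls off the work surface, if the arm or the gripper's body presses on something with over 40 N, if the wrist force passes 120 N, or if a joint passes its speed limit or range.

## Working session

There is one attempt and no reset: what is moved stays moved. The work goes in short steps, Python scripts to look and compute and a tool call to move; the robot and the scene stay as the last step left them, time stands still between calls to the robot, and variables do not carry over. Pictures are saved under pics/ and viewed, at most 11 in all, crops included, and the job is handed in when it is done.

Besides the shell and the picture viewer there is one more tool, called after "Request:" as name([rows], argument=value, ...), one row to a line, values as JSON. send_rows: Moves the arm, as the interface text tells. Its arguments: {"type":"object","properties":{"rows":{"type":"array","items":{"type":"object","properties":{"travel":{"type":"array","items":{"type":"number"}},"twist":{"type":"array","items":{"type":"number"}}}}},"jaw":{"type":"number"},"newtons":{"type":"number"}},"required":["rows"]}

```bash
mkdir -p pics; ls; cat > h.py <<'E'
import numpy as np, cv2, pickle
from rig import telemetry, eyes, arm
E
python3 - <<'E'
from h import *
o=telemetry.get_obs(); print({k:np.round(v,3) for k,v in o.items()}); print(arm.tcp_to_grasp)
d={n:eyes.read_camera(n) for n in("side","top")}
pickle.dump(d,open("c0.pkl","wb"))
for n in d: cv2.imwrite(f"pics/{n}0.png",cv2.resize(d[n]["img"][:,:,::-1],None,fx=1.42,fy=1.42,interpolation=2)); print(n,d[n]["intrinsics"],d[n]["distortion"],d[n]["R"],d[n]["t"])
E
```

```text
pics
{'time_s': np.float64(0.0), 'q': array([ 1.121,  0.265,  1.605,  0.   ,  1.274, -0.037]), 'joint_velocities': array([ 0.002,  0.   ,  0.001, -0.001, -0.001, -0.001]), 'tau': array([ 0.0000e+00, -5.1508e+01, -3.6732e+01,  0.0000e+00,  1.3000e-02,
       -0.0000e+00]), 'position': array([0.27 , 0.618, 0.23 ]), 'eef_rot': array([-6.440e-01, -3.074e+00,  3.000e-03]), 'contact_force': array([-0.577,  0.241, -0.526]), 'moment': array([ 0.005, -0.017,  0.057]), 'grasp_force': np.float64(0.0), 'grip_width': np.float64(0.085)}
0.0187
side [[523.3266893    0.         284.88165577]
 [  0.         523.3266893  214.081279  ]
 [  0.           0.           1.        ]] [-0.15777868  0.          0.          0.          0.        ] [[ 0.93943189 -0.34268968  0.00561345]
 [-0.25946846 -0.72180358 -0.6416196 ]
 [ 0.22392822  0.6013014  -0.76700246]] [-0.58891791  0.25284049  1.42082498]
top [[523.96081901   0.         275.7734399 ]
 [  0.         523.96081901 211.62154978]
 [  0.           0.           1.        ]] [-0.16022747  0.          0.          0.          0.        ] [[-0.00289823 -0.99965897 -0.02595263]
 [-0.98972249  0.00657802 -0.14284998]
 [ 0.14297198  0.02527189 -0.98940404]] [0.03691087 0.6234304  1.23822323]
```

View pics/side0.png

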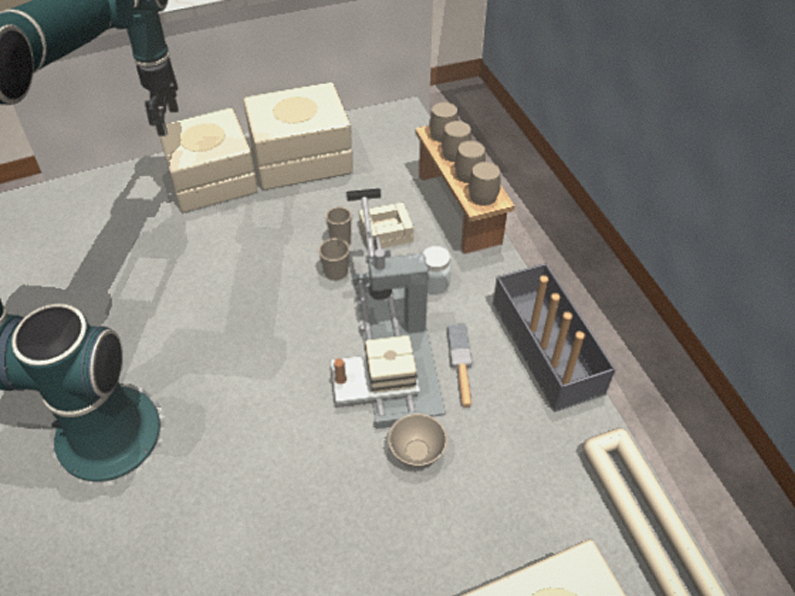

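View pics/top0.png

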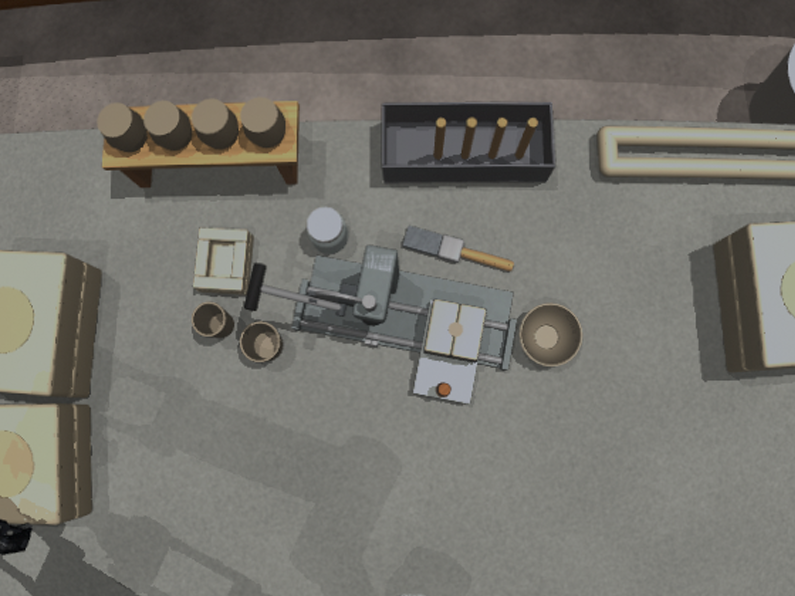

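The side view shows the grip's top near (340,362) and the T-handle near (364,194). The top view shows the grip at (444,388), the handle at (256,287) and the bowl beyond the rail end. I'll enlarge these next.

```bash
python3 - <<'E'
from h import *
d=pickle.load(open("c0.pkl","rb"))
C=[("side",206,232),("side",224,112),("top",280,250),("top",147,177)]
T=[]
for n,u,v in C:
    c=d[n]["img"][v:v+50,u:u+66,::-1]; T.append(cv2.resize(c,None,fx=6,fy=6,interpolation=cv2.INTER_CUBIC))
cv2.imwrite("pics/crops.png",np.vstack([np.hstack(T[:2]),np.hstack(T[2:])]))
E
```

```text
(no output)
```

View pics/crops.png

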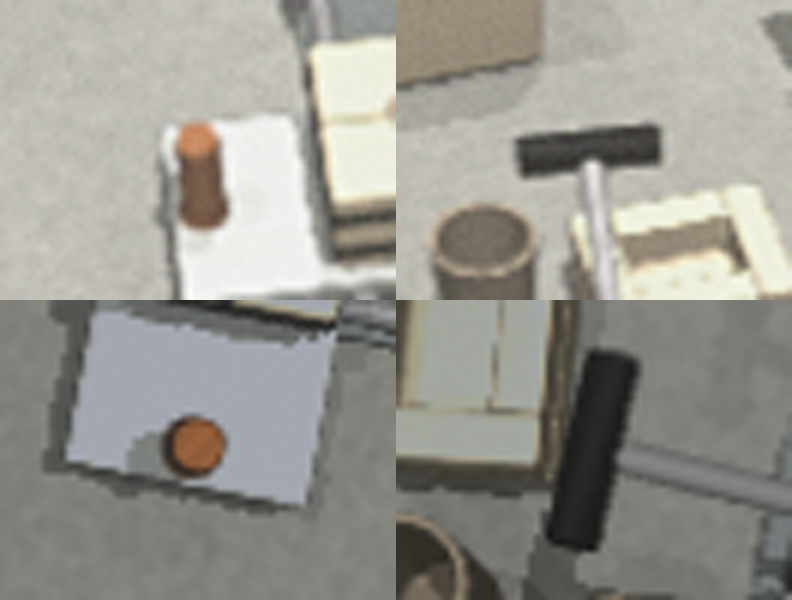

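```bash
cat >> h.py <<'E'
def tri(d,us,ut):
    P=[];X=[]
    for n,u in(("side",us),("top",ut)):
        c=d[n];X.append(cv2.undistortPoints(np.array([[u]],float),c["intrinsics"],c["distortion"])[0].T)
        P.append(np.c_[c["R"],c["t"]])
    h=cv2.triangulatePoints(P[0],P[1],*X)[:,0];h=h[:3]/h[3]
    e=[]
    for p,x in zip(P,X):
        y=p@np.r_[h,1];e.append(524*(y[:2]/y[2]-x[:,0]))
    return h,np.round(e,1).tolist()
E
python3 - <<'E'
from h import *
d=pickle.load(open("c0.pkl","rb"))
o=lambda u,v,x,y:(u+(x+.5)/6-.5,v+(y+.5)/6-.5)
g,e=tri(d,o(206,232,197,138),o(280,250,197,145));print("griptop",g.round(4),e)
n,e=tri(d,o(224,112,122,158),o(147,177,180,249));print("near",n.round(4),e)
f,e=tri(d,o(224,112,264,145),o(147,177,217,53));print("far",f.round(4),e)
h,e=tri(d,o(224,112,193,151),o(147,177,198,151));print("hand",h.round(4),e)
v=f-n;yaw1=np.arctan2(v[1],v[0]);print("len",np.linalg.norm(v),"yaw handle",yaw1)
w=(h-g)[:2];L=np.linalg.norm(w);dy=np.sqrt(L*L-.09**2);q=.32106-dy
yaw=np.arctan2(w[1],w[0])-np.arctan2(dy,.09);print("q",q,"yaw",yaw)
for y in(yaw,yaw1):
    R=np.array([[np.cos(y),-np.sin(y)],[np.sin(y),np.cos(y)]])
    p0=h[:2]-R@[-.01,.17106];print("origin",p0,"station",p0+R@[-.1,0],"y axis",R[:,1],"grip q", (R.T@(g[:2]-p0))+[0,.15],"h3",p0+R@[-.01,.045+.14*np.cos(.45)])
E
```

```text
griptop [ 0.4714 -0.0522  0.0896] [[-0.3, 0.0], [0.1, -0.3]]
near [0.5846 0.2376 0.2351] [[-0.3, 0.1], [0.1, -0.4]]
far [0.6544 0.227  0.2315] [[-0.0, 0.0], [0.0, -0.0]]
hand [0.6193 0.2324 0.2335] [[-0.2, 0.0], [0.0, -0.2]]
len 0.07064762672360902 yaw handle -0.15159531661731124
q 0.013149468243754348 yaw -0.19506261802389036
origin [0.5959813  0.06266642] station [0.49787775 0.08204921] y axis [0.19382797 0.98103553] grip q [-0.1         0.01314947] h3 [0.61932766 0.23242318]
origin [0.60337979 0.0618123 ] station [0.50452664 0.07691383] y axis [0.15101534 0.98853142] grip q [-0.11329482  0.01735113] h3 [0.61932755 0.2324232 ]
```

```bash
python3 - <<'E'
from h import *
d=pickle.load(open("c0.pkl","rb"));c=d["top"]
y=-.193;R=np.array([[np.cos(y),-np.sin(y)],[np.sin(y),np.cos(y)]]);p0=np.array([.596,.0625])
for n,u,z in(("beaker",(262,341),.075),("tumbler",(212,319),.09),("halfm nearL",(194,290),.05),("halfm nearR",(243,294),.05),("bowl",(550,333),.05),("grip",(443.5,388),.0937),("handle",(256,287),.236),("mould ctr",(456,329),.095)):
    x=cv2.undistortPoints(np.array([[u]])/1.42,c["intrinsics"],c["distortion"])[0,0]
    r=c["R"].T@np.r_[x,1];o=-c["R"].T@c["t"];P=o+r*(z-o[2])/r[2];print(n,P.round(3),(R.T@(P[:2]-p0)).round(3))
E
```

```text
beaker [0.552 0.252 0.075] [-0.08   0.178]
tumbler [0.588 0.336 0.09 ] [-0.061  0.266]
halfm nearL [0.644 0.381 0.05 ] [-0.014  0.321]
halfm nearR [0.636 0.293 0.05 ] [-0.005  0.234]
bowl [ 0.565 -0.237  0.05 ] [ 0.027 -0.3  ]
grip [ 0.472 -0.052  0.094] [-0.1   -0.136]
handle [0.618 0.23  0.236] [-0.011  0.169]
mould ctr [ 0.568 -0.073  0.095] [-0.001 -0.139]
```

Request:
send_rows([
  {"travel":[1.2,-4,0],"twist":[0,0,1.5]},
  {"travel":[1.2,-4,0],"twist":[0,0,1.5]},
  {"travel":[1.2,-4,0],"twist":[0,0,1.5]},
  {"travel":[1.2,-4,0],"twist":[0,0,1.5]},
  {"travel":[1.2,-4,0],"twist":[0,0,1.5]},
  {"travel":[1.2,-4,0],"twist":[0,0,1.5]},
  {"travel":[1.2,-4,0],"twist":[0,0,1.5]},
  {"travel":[1.2,-4,0],"twist":[0,0,1.5]},
])

```text
time_s: 0.9
position: [0.3666, 0.2965, 0.2308]
eef_rot: [-0.317, -3.125, 0.001]
contact_force: [1.1, -0.0, -0.6]
grip_width: 0.0852
grasp_force: 0.0
```

Request:
send_rows([
  {"travel":[1.3,-4.4,0],"twist":[0,0,0.5]},
  {"travel":[1.3,-4.4,0]},
  {"travel":[1.3,-4.4,0]},
  {"travel":[1.3,-4.4,0]},
  {"travel":[1.3,-4.4,0]},
  {"travel":[1.3,-4.4,-2]},
  {"travel":[1.3,-4.4,-3]},
  {"travel":[1.4,-4.1,-3]},
])

```text
validation failed for argument at $.ro...
```

```bash
python3 - <<'E'
from h import *
o=telemetry.get_obs(); print(o["position"],o["eef_rot"],o["time_s"])
d={n:eyes.read_camera(n) for n in("wrist","side")}
pickle.dump((o,d),open("c1.pkl","wb"))
cv2.imwrite("pics/w1.png",d["wrist"]["img"][:,:,::-1])
print(d["wrist"]["T_tool_cam"].round(3))
# predicted grip top pixel
c=d["wrist"];R=cv2.Rodrigues(o["eef_rot"])[0];T=np.eye(4);T[:3,:3]=R;T[:3,3]=o["position"]
M=np.linalg.inv(T@c["T_tool_cam"])
for P in([.472,-.052,.0937],[.596,.0625,.2]): print(cv2.projectPoints(np.array([P]),cv2.Rodrigues(M[:3,:3])[0],M[:3,3],c["intrinsics"],c["distortion"])[0])
E
```

```text
[0.36663906 0.29649607 0.23084692] [-3.16512357e-01 -3.12532305e+00  7.65999105e-04] 0.9
[[ 0.001 -0.956 -0.295  0.076]
 [ 1.     0.001 -0.001  0.001]
 [ 0.001 -0.295  0.956 -0.142]
 [ 0.     0.     0.     1.   ]]
[[[ -9.29094284 349.86081873]]]
[[[ 75.89261214 515.64903066]]]
```

View pics/w1.png

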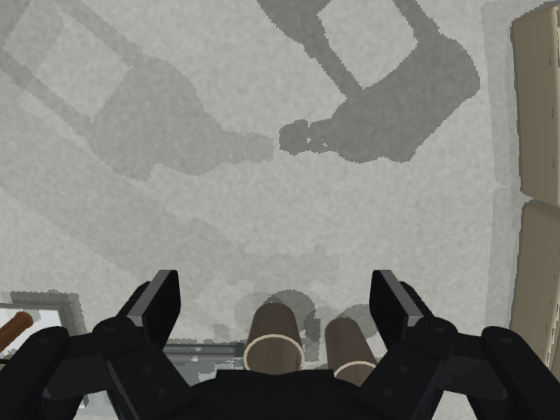

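The call was refused because the rows need twist values, so the arm had not moved. The picture shows the open fingers, with the beaker at (273,355) and the grip at far left (15,325). I'm resending with twist.

Request:
send_rows([
  {"travel":[1.3,-4.4,0],"twist":[0,0,0.5]},
  {"travel":[1.3,-4.4,0],"twist":[0,0,0]},
  {"travel":[1.3,-4.4,0],"twist":[0,0,0]},
  {"travel":[1.3,-4.4,0],"twist":[0,0,0]},
  {"travel":[1.3,-4.4,0],"twist":[0,0,0]},
  {"travel":[1.3,-4.4,-2],"twist":[0,0,0]},
  {"travel":[1.3,-4.4,-3],"twist":[0,0,0]},
  {"travel":[1.4,-4.1,-3],"twist":[0,0,0]},
])

```text
time_s: 1.8
position: [0.4709, -0.046, 0.1553]
eef_rot: [0.306, 3.124, 0.001]
contact_force: [0.5, 0.6, 0.0]
grip_width: 0.0854
grasp_force: 0.0
```

```bash
python3 - <<'E'
from h import *
o=telemetry.get_obs(); print(o["position"],o["eef_rot"],o["time_s"])
d={n:eyes.read_camera(n) for n in("wrist",)}
cv2.imwrite("pics/w2.png",d["wrist"]["img"][:,:,::-1])
c=d["wrist"];R=cv2.Rodrigues(o["eef_rot"])[0];T=np.eye(4);T[:3,:3]=R;T[:3,3]=o["position"]
M=np.linalg.inv(T@c["T_tool_cam"])
for P in([.472,-.052,.0937],o["position"]): print(cv2.projectPoints(np.array([P]),cv2.Rodrigues(M[:3,:3])[0],M[:3,3],c["intrinsics"],c["distortion"])[0])
E
```

```text
[ 0.47093058 -0.0459799   0.15525489] [3.05831893e-01 3.12438196e+00 6.16921864e-04] 1.8
[[[264.84001698 234.5818926 ]]]
[[[272.96191412 276.37442808]]]
```

View pics/w2.png

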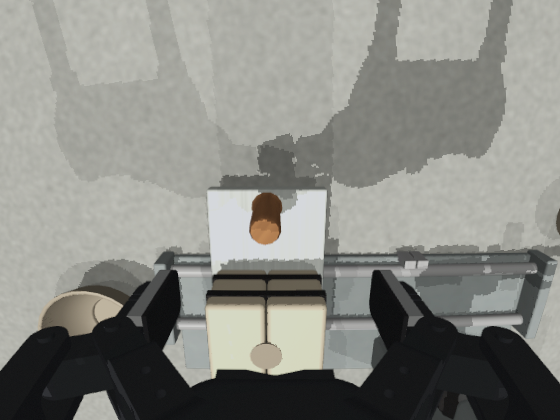

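The grip's top is seen at (265,232) against a predicted (265,235), so it is on target and the yaw agrees. I'll descend, then close.

Request:
send_rows([
  {"travel":[0.1,-0.6,-2],"twist":[0,0,0]},
  {"travel":[0,0,-2.5],"twist":[0,0,0]},
  {"travel":[0,0,-2.5],"twist":[0,0,0]},
  {"travel":[0,0,-2],"twist":[0,0,0]},
  {"travel":[0,0,-1],"twist":[0,0,0]},
  {"travel":[0,0,0],"twist":[0,0,0]},
])

```text
time_s: 2.45
position: [0.4695, -0.0499, 0.0538]
eef_rot: [-0.304, -3.123, -0.001]
contact_force: [-0.7, -0.5, -0.4]
grip_width: 0.0854
grasp_force: 0.0
```

Request:
send_rows([
  {"travel":[0,0,0],"twist":[0,0,0]},
  {"travel":[0,0,0],"twist":[0,0,0]},
  {"travel":[0,0,0],"twist":[0,0,0]},
  {"travel":[0,0,0],"twist":[0,0,0]},
  {"travel":[0,0,0],"twist":[0,0,0]},
  {"travel":[0,0,0],"twist":[0,0,0]},
  {"travel":[0,0,0],"twist":[0,0,0]},
  {"travel":[0,0,0],"twist":[0,0,0]},
], jaw=1, newtons=35)

```text
time_s: 3.25
position: [0.4715, -0.0507, 0.0563]
eef_rot: [0.306, 3.126, 0.001]
contact_force: [-1.6, -0.1, 7.5]
grip_width: 0.022
grasp_force: 48.3
```

Request:
send_rows([
  {"travel":[0.26,1.35,0],"twist":[0,0,0]},
  {"travel":[0.26,1.35,0],"twist":[0,0,0]},
  {"travel":[0.26,1.35,0],"twist":[0,0,0]},
  {"travel":[0.26,1.35,0],"twist":[0,0,0]},
  {"travel":[0.26,1.35,0],"twist":[0,0,0]},
  {"travel":[0.26,1.35,0],"twist":[0,0,0]},
  {"travel":[0.26,1.35,0],"twist":[0,0,0]},
  {"travel":[0.26,1.35,0],"twist":[0,0,0]},
])

```text
time_s: 4.05
position: [0.4929, 0.0577, 0.0563]
eef_rot: [0.305, 3.125, -0.001]
contact_force: [-0.3, -10.8, 6.7]
grip_width: 0.0212
grasp_force: 48.7
```

Request:
send_rows([
  {"travel":[0.1,0.5,0],"twist":[0,0,0]},
  {"travel":[0,0,0],"twist":[0,0,0]},
])

```text
time_s: 4.25
position: [0.4939, 0.0628, 0.0563]
eef_rot: [0.304, 3.125, -0.0]
contact_force: [0.4, -4.0, 7.2]
grip_width: 0.021
grasp_force: 48.9
```

Request:
send_rows([
  {"travel":[0.1,0.5,0],"twist":[0,0,0]},
  {"travel":[0,0,0],"twist":[0,0,0]},
])

```text
time_s: 4.45
position: [0.495, 0.0679, 0.0564]
eef_rot: [0.305, 3.124, 0.001]
contact_force: [0.7, 0.1, 7.8]
grip_width: 0.0217
grasp_force: 49.1
```

Request:
send_rows([
  {"travel":[0.1,0.5,0],"twist":[0,0,0]},
  {"travel":[0,0,0],"twist":[0,0,0]},
])

```text
time_s: 4.65
position: [0.4961, 0.0736, 0.0564]
eef_rot: [0.306, 3.124, 0.004]
contact_force: [0.5, 3.6, 7.0]
grip_width: 0.0217
grasp_force: 49.1
```

Request:
send_rows([
  {"travel":[0.1,0.5,0],"twist":[0,0,0]},
  {"travel":[0,0,0],"twist":[0,0,0]},
])

```text
time_s: 4.85
position: [0.4972, 0.0792, 0.0564]
eef_rot: [0.306, 3.124, 0.005]
contact_force: [2.1, 6.8, 6.5]
grip_width: 0.0217
grasp_force: 49.2
```

Request:
send_rows([
  {"travel":[0.06,0.3,0],"twist":[0,0,0]},
  {"travel":[0,0,0],"twist":[0,0,0]},
])

```text
time_s: 5.05
position: [0.4976, 0.081, 0.0564]
eef_rot: [0.305, 3.124, 0.002]
contact_force: [0.3, 0.3, 8.2]
grip_width: 0.0214
grasp_force: 49.5
```

Request:
send_rows([
  {"travel":[0.04,0.2,0],"twist":[0,0,0]},
  {"travel":[0,0,0],"twist":[0,0,0]},
  {"travel":[0,0,0],"twist":[0,0,0]},
])

```text
time_s: 5.35
position: [0.4979, 0.0827, 0.0564]
eef_rot: [0.305, 3.124, 0.001]
contact_force: [0.9, 0.5, 7.2]
grip_width: 0.0211
grasp_force: 49.5
```

In the catch: the force fell to zero at the predicted spot. Next I release and rise.

Request:
send_rows([
  {"travel":[0,0,0],"twist":[0,0,0]},
  {"travel":[0,0,0],"twist":[0,0,0]},
  {"travel":[0,0,0],"twist":[0,0,0]},
  {"travel":[0,0,0],"twist":[0,0,0]},
  {"travel":[0,0,0],"twist":[0,0,0]},
  {"travel":[0,0,0],"twist":[0,0,0]},
  {"travel":[0,0,0],"twist":[0,0,0]},
  {"travel":[0,0,0],"twist":[0,0,0]},
], jaw=8.5)

```text
time_s: 6.15
position: [0.4967, 0.0823, 0.0555]
eef_rot: [-0.305, -3.127, 0.0]
contact_force: [-0.2, 0.0, 0.5]
grip_width: 0.0848
grasp_force: 0.0
```

Request:
send_rows([
  {"travel":[0,0,2],"twist":[0,0,0]},
  {"travel":[0,0,3],"twist":[0,0,0]},
  {"travel":[0,0,4],"twist":[0,0,0]},
  {"travel":[0,0,4],"twist":[0,0,0]},
  {"travel":[0,0,4],"twist":[0,0,0]},
  {"travel":[0,0,4],"twist":[0,0,0]},
  {"travel":[0,0,3],"twist":[0,0,0]},
  {"travel":[0,0,0],"twist":[0,0,0]},
])

```text
time_s: 6.95
position: [0.4997, 0.0827, 0.3017]
eef_rot: [0.304, 3.116, 0.004]
contact_force: [1.1, -0.4, -0.1]
grip_width: 0.085
grasp_force: 0.0
```

```bash
python3 - <<'E'
from h import *
o=telemetry.get_obs(); print(o["position"],o["eef_rot"],o["time_s"],o["contact_force"])
d={n:eyes.read_camera(n) for n in("wrist","side","top")}
pickle.dump((o,d),open("c2.pkl","wb"))
a=cv2.resize(d["side"]["img"][110:310,200:340,::-1],(400,571)); b=cv2.resize(d["top"]["img"][150:290,140:380,::-1],(400,233)); w=cv2.resize(d["wrist"]["img"][:,:,::-1],(400,300))
cv2.imwrite("pics/m3.png",np.hstack([a,np.vstack([b,w,np.zeros((38,400,3),np.uint8)])]))
E
```

```text
[0.49968789 0.08266111 0.30166844] [0.30417812 3.11641042 0.0035117 ] 6.95 [ 1.06033246 -0.44546365 -0.13612385]
```

View pics/m3.png

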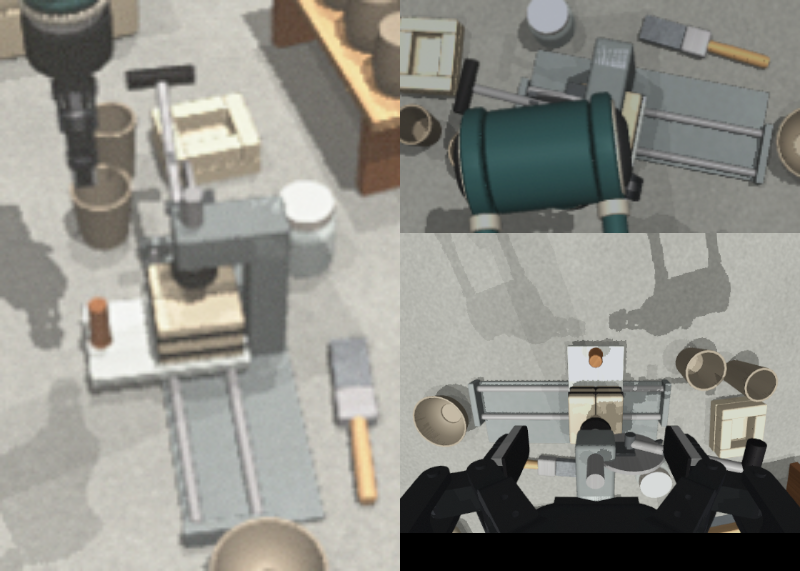

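Request:
send_rows([
  {"travel":[2,2.1,0],"twist":[0,0,0]},
  {"travel":[2,2.1,0],"twist":[0,0,0]},
  {"travel":[2,2.1,0],"twist":[0,0,0]},
  {"travel":[2,2.1,0],"twist":[0,0,0]},
  {"travel":[2,2.1,0],"twist":[0,0,0]},
  {"travel":[2,2.1,0],"twist":[0,0,0]},
  {"travel":[2.1,2,0],"twist":[0,0,0]},
  {"travel":[0,0,0],"twist":[0,0,0]},
])

```text
time_s: 7.9
position: [0.6382, 0.2302, 0.2913]
eef_rot: [-0.302, -3.123, 0.002]
contact_force: [-0.1, -1.1, -0.1]
grip_width: 0.0852
grasp_force: 0.0
```

```bash
python3 - <<'E'
from h import *
o,d=pickle.load(open("c2.pkl","rb"));c=d["side"]
x=cv2.undistortPoints(np.array([[(233.9,215.4)]]),c["intrinsics"],c["distortion"])[0,0]
r=c["R"].T@np.r_[x,1];q=-c["R"].T@c["t"];print("grip",q+r*(.0937-q[2])/r[2])
o=telemetry.get_obs(); print(o["position"],o["eef_rot"],o["time_s"],o["contact_force"])
c=eyes.read_camera("wrist"); s=eyes.read_camera("side")
R=cv2.Rodrigues(o["eef_rot"])[0];T=np.eye(4);T[:3,:3]=R;T[:3,3]=o["position"]
M=np.linalg.inv(T@c["T_tool_cam"])
h=np.array([.619,.2327,.236]);ex=np.array([.9814,-.1918,0])
for k in(-.035,0,.022,.035): print(k,cv2.projectPoints(np.array([h+k*ex]),cv2.Rodrigues(M[:3,:3])[0],M[:3,3],c["intrinsics"],c["distortion"])[0].ravel())
a=cv2.resize(s["img"][70:270,190:330,::-1],(400,571),interpolation=2);w=c["img"][150:420,80:480,::-1]
cv2.imwrite("pics/m4.png",np.hstack([a,np.vstack([w,np.zeros((301,400,3),np.uint8)])]))
E
```

```text
grip [0.49946033 0.08217644 0.0937    ]
[0.63818765 0.23021554 0.29128865] [-3.02182094e-01 -3.12261246e+00  1.75521954e-03] 7.9 [-0.10554491 -1.053966   -0.05879169]
-0.035 [271.49737158 149.95034626]
0 [271.60210172 206.4753352 ]
0.022 [271.66920493 239.32095102]
0.035 [271.70891377 257.77109249]
```

View pics/m4.png

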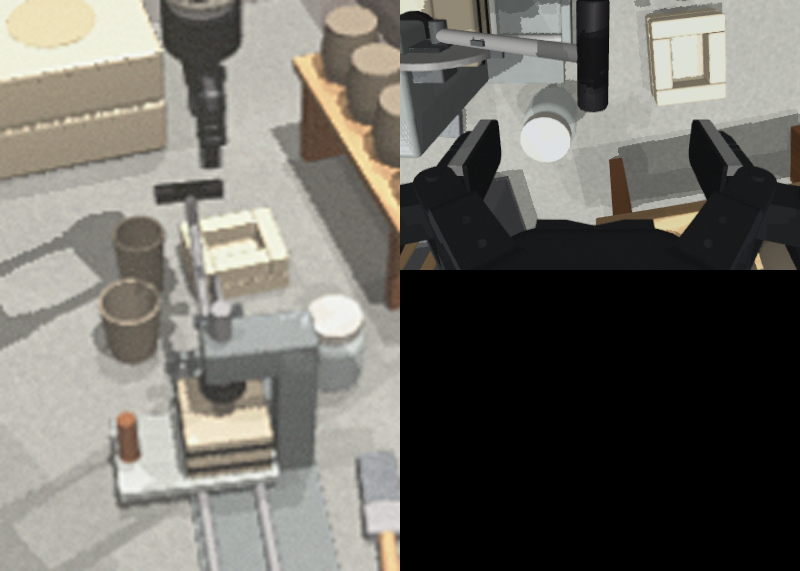

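The wrist view shows the bar's column at 272 as predicted, the rod joint at row 200 and the far end at row 260, so the gripper is aligned. I'll lower and grip it beside the rod.

Request:
send_rows([
  {"travel":[0.2,-0.1,-2],"twist":[0,0,0]},
  {"travel":[0,0,-2],"twist":[0,0,0]},
  {"travel":[0,0,-2],"twist":[0,0,0]},
  {"travel":[0,0,-1.5],"twist":[0,0,0]},
  {"travel":[0,0,0],"twist":[0,0,0]},
])

```text
time_s: 8.5
position: [0.6371, 0.2259, 0.2167]
eef_rot: [-0.306, -3.121, 0.004]
contact_force: [-0.2, 0.4, -0.6]
grip_width: 0.0851
grasp_force: 0.0
```

Request:
send_rows([
  {"travel":[0,0,0],"twist":[0,0,0]},
  {"travel":[0,0,0],"twist":[0,0,0]},
  {"travel":[0,0,0],"twist":[0,0,0]},
  {"travel":[0,0,0],"twist":[0,0,0]},
  {"travel":[0,0,0],"twist":[0,0,0]},
  {"travel":[0,0,0],"twist":[0,0,0]},
  {"travel":[0,0,0],"twist":[0,0,0]},
  {"travel":[0,0,0],"twist":[0,0,0]},
], jaw=1, newtons=50)

```text
time_s: 9.3
position: [0.6404, 0.2283, 0.2217]
eef_rot: [0.305, 3.125, 0.003]
contact_force: [0.3, 4.1, 4.6]
grip_width: 0.0185
grasp_force: 49.0
```

Request:
send_rows([
  {"travel":[0,0,0],"twist":[0,0,0]},
  {"travel":[0,0,0],"twist":[0,0,0]},
  {"travel":[0,0,-0.4],"twist":[0,0,0]},
  {"travel":[0,0,-0.4],"twist":[0,0,0]},
  {"travel":[0,0,0],"twist":[0,0,0]},
], jaw=4)

```text
time_s: 9.8
position: [0.6389, 0.2267, 0.2107]
eef_rot: [-0.305, -3.124, 0.002]
contact_force: [-1.0, -0.1, 0.1]
grip_width: 0.0397
grasp_force: 0.0
```

Request:
send_rows([
  {"travel":[0,0,0],"twist":[0,0,0]},
  {"travel":[0,0,0],"twist":[0,0,0]},
  {"travel":[0,0,0],"twist":[0,0,0]},
  {"travel":[0,0,0],"twist":[0,0,0]},
  {"travel":[0,0,0],"twist":[0,0,0]},
  {"travel":[0,0,0],"twist":[0,0,0]},
], jaw=1, newtons=60)

```text
time_s: 10.4
position: [0.6398, 0.2283, 0.2124]
eef_rot: [0.305, 3.127, 0.002]
contact_force: [1.4, 6.5, -2.6]
grip_width: 0.018
grasp_force: 58.5
```

Request:
send_rows([
  {"travel":[0.07,0.3,-0.5],"twist":[0,0,0]},
  {"travel":[0.05,0.2,-0.5],"twist":[0,0,0]},
  {"travel":[0.03,0.2,-0.5],"twist":[0,0,0]},
  {"travel":[0.03,0.2,-0.5],"twist":[0,0,0]},
  {"travel":[0.03,0.15,-0.5],"twist":[0,0,0]},
  {"travel":[0.03,0.1,-0.5],"twist":[0,0,0]},
  {"travel":[0.02,0.1,-0.5],"twist":[0,0,0]},
  {"travel":[0.02,0.1,-0.5],"twist":[0,0,0]},
])

```text
time_s: 11.2
position: [0.6422, 0.2398, 0.1738]
eef_rot: [-0.304, -3.127, 0.004]
contact_force: [-4.8, 0.3, 7.6]
grip_width: 0.0183
grasp_force: 62.8
```

Request:
send_rows([
  {"travel":[0.02,0.08,-0.7],"twist":[0,0,0]},
  {"travel":[0,0.05,-0.7],"twist":[0,0,0]},
  {"travel":[0,0.02,-0.7],"twist":[0,0,0]},
  {"travel":[0,-0.02,-0.7],"twist":[0,0,0]},
  {"travel":[0,-0.05,-0.7],"twist":[0,0,0]},
  {"travel":[-0.02,-0.08,-0.7],"twist":[0,0,0]},
])

```text
time_s: 11.8
position: [0.6425, 0.2413, 0.1322]
eef_rot: [0.304, 3.126, 0.001]
contact_force: [-4.9, 4.2, 10.3]
grip_width: 0.0183
grasp_force: 66.9
```

Request:
send_rows([
  {"travel":[-0.03,-0.1,-0.5],"twist":[0,0,0]},
  {"travel":[-0.02,-0.1,-0.5],"twist":[0,0,0]},
  {"travel":[-0.02,-0.13,-0.5],"twist":[0,0,0]},
  {"travel":[-0.03,-0.15,-0.5],"twist":[0,0,0]},
  {"travel":[-0.03,-0.17,-0.5],"twist":[0,0,0]},
  {"travel":[-0.04,-0.18,-0.5],"twist":[0,0,0]},
  {"travel":[-0.04,-0.2,-0.5],"twist":[0,0,0]},
  {"travel":[-0.04,-0.2,-0.5],"twist":[0,0,0]},
])

```text
time_s: 12.6
position: [0.6408, 0.2328, 0.0927]
eef_rot: [0.305, 3.124, 0.01]
contact_force: [-2.2, 13.0, 5.7]
grip_width: 0.018
grasp_force: 70.5
```

Request:
send_rows([
  {"travel":[0,0,0],"twist":[0,0,0]},
  {"travel":[0,0,0],"twist":[0,0,0]},
  {"travel":[0,0,0],"twist":[0,0,0]},
])

```text
time_s: 12.9
position: [0.6408, 0.2327, 0.0925]
eef_rot: [0.304, 3.125, 0.009]
contact_force: [-2.6, 14.2, 5.6]
grip_width: 0.0184
grasp_force: 70.3
```

```bash
python3 - <<'E'
from h import *
o=telemetry.get_obs(); print(o["position"],o["eef_rot"],o["time_s"],o["contact_force"],o["grip_width"])
c=eyes.read_camera("wrist"); s=eyes.read_camera("side"); pickle.dump((o,c,s),open("c3.pkl","wb"))
a=cv2.resize(s["img"][90:290,190:330,::-1],(400,571),interpolation=2);w=c["img"][100:420,80:480,::-1]
cv2.imwrite("pics/m5.png",np.hstack([a,np.vstack([w,np.zeros((251,400,3),np.uint8)])]))
E
```

```text
[0.64077277 0.23265352 0.09247608] [0.30447951 3.12453367 0.00924233] 12.9 [-2.60971866 14.17597643  5.59251049] 0.01840827369516447
```

View pics/m5.png

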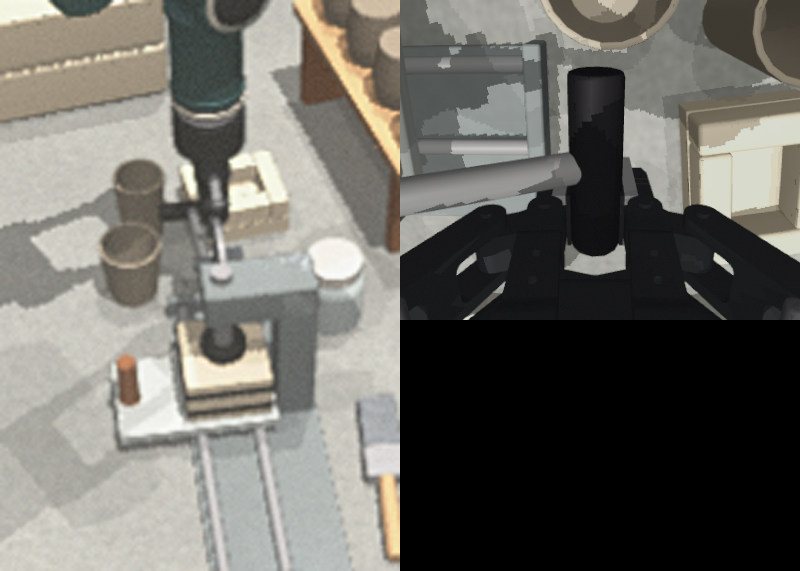

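Request:
send_rows([
  {"travel":[0.05,0.2,-0.1],"twist":[0,0,0]},
  {"travel":[0.03,0.1,-0.1],"twist":[0,0,0]},
  {"travel":[0,0,-0.1],"twist":[0,0,0]},
  {"travel":[0,0,0],"twist":[0,0,0]},
  {"travel":[0,0,0],"twist":[0,0,0]},
])

```text
time_s: 13.5
position: [0.6405, 0.2316, 0.09]
eef_rot: [-0.304, -3.127, 0.001]
contact_force: [-5.6, 1.9, 11.6]
grip_width: 0.0186
grasp_force: 70.9
```

Request:
send_rows([
  {"travel":[0,0,-0.1],"twist":[0,0,0]},
  {"travel":[0,0,0],"twist":[0,0,0]},
  {"travel":[0,0,0],"twist":[0,0,0]},
])

```text
time_s: 13.8
position: [0.6405, 0.2313, 0.0892]
eef_rot: [-0.304, -3.126, 0.002]
contact_force: [-6.9, 0.9, 14.4]
grip_width: 0.0185
grasp_force: 71.0
```

```bash
python3 - <<'E'
from h import *
o=telemetry.get_obs(); print(o["position"],o["time_s"],o["contact_force"],o["grip_width"])
c=eyes.read_camera("wrist"); s=eyes.read_camera("side"); t=eyes.read_camera("top");pickle.dump((o,c,s,t),open("c4.pkl","wb"))
# predicted pixels of bar near end for several lever angles
y=-.193;Rp=np.array([[np.cos(y),-np.sin(y),0],[np.sin(y),np.cos(y),0],[0,0,1]]);p0=np.array([.5965,.063,0])
R=cv2.Rodrigues(o["eef_rot"])[0];T=np.eye(4);T[:3,:3]=R;T[:3,3]=o["position"]
M=np.linalg.inv(T@c["T_tool_cam"])
for l in(.8,.85,.9,.95):
    P=(p0+Rp@[-.045,.045+.14*np.cos(.45-l),.175+.14*np.sin(.45-l)])[None]
    J=lambda R,t,c:cv2.projectPoints(P,cv2.Rodrigues(R)[0],t,c["intrinsics"],c["distortion"])[0].ravel().round(1)
    print(l,J(s["R"],s["t"],s),J(M[:3,:3],M[:3,3],c))
a=cv2.resize(s["img"][145:195,240:290,::-1],None,fx=8,fy=8,interpolation=2);w=c["img"][100:420,80:480,::-1]
cv2.imwrite("pics/m6.png",np.hstack([a,np.vstack([w,np.zeros((80,400,3),np.uint8)])]))
E
```

```text
[0.64047815 0.23129361 0.08922452] 13.8 [-6.90198035  0.85583389 14.41923249] 0.01845693897319222
0.8 [245.3 162.8] [280.9 177.1]
0.85 [245.5 164.9] [273.  173.4]
0.9 [245.7 167. ] [265.1 170.2]
0.95 [245.9 169.1] [257.2 167.4]
```

View pics/m6.png

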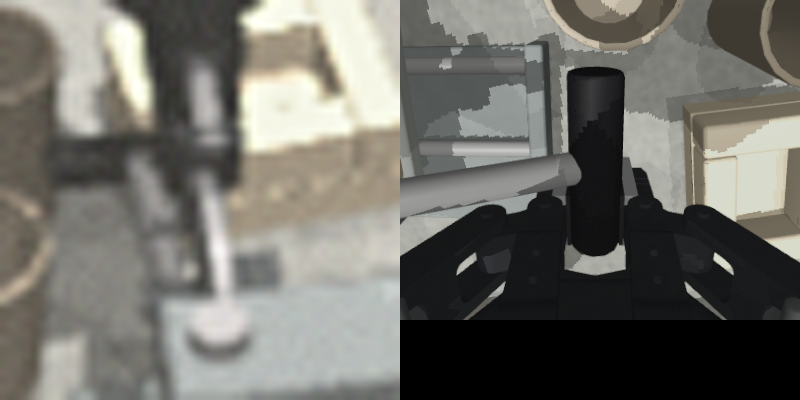

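```bash
python3 - <<'E'
from h import *
o,c,s,t=pickle.load(open("c4.pkl","rb"))
y=-.193;Rp=np.array([[np.cos(y),-np.sin(y),0],[np.sin(y),np.cos(y),0],[0,0,1]])
def J(p0,l,cam,x=-.045):
    P=(p0+Rp@[x,.045+.14*np.cos(.45-l),.175+.14*np.sin(.45-l)])[None]
    return cv2.projectPoints(P,cv2.Rodrigues(cam["R"])[0],cam["t"],cam["intrinsics"],cam["distortion"])[0].ravel().round(1)
p0=np.array([.5965,.063,0])
print("rest side",J(p0,0,s),"top",J(p0,0,t),J(p0,0,t,.025),"now",[J(p0,l,s) for l in(.8,.85,.9,.95)])
print("f",c["intrinsics"][0,0])
R=cv2.Rodrigues(o["eef_rot"])[0];T=np.eye(4);T[:3,:3]=R;T[:3,3]=o["position"];W=T@c["T_tool_cam"]
# near-end face centre at bar top-end pixel, plane x_press=-45mm from wrist: ray
e=Rp[:,0]
for px in((275.5,171.5),(275.5,174)):
    x=cv2.undistortPoints(np.array([[px]]),c["intrinsics"],c["distortion"])[0,0]
    r=W[:3,:3]@np.r_[x,1];k=(e@(p0+Rp@[-.045,0,0])-e@W[:3,3])/(e@r);P=W[:3,3]+k*r;print(P,Rp.T@(P-p0),"Z",k)
# before/after crops of head/pad, same pixels, and the bar
o2,d2=pickle.load(open("c2.pkl","rb"))
f=lambda im:cv2.resize(im[140:215,225:275,::-1],None,fx=8,fy=8,interpolation=2)
cv2.imwrite("pics/m7.png",np.hstack([f(d2["side"]["img"]),f(s["img"])]))
E
```

```text
rest side [243.6 137.3] top [175.7 217.4] [182.7 185.2] now [array([245.3, 162.8]), array([245.5, 164.9]), array([245.7, 167. ]), array([245.9, 169.1])]
f 329.7476940217675
[0.58586011 0.24317167 0.11678976] [-0.045       0.17478569  0.11678976] Z 0.11586422010525833
[0.58586002 0.24317121 0.12158921] [-0.045       0.17478522  0.12158921] Z 0.11127736582916868
```

View pics/m7.png

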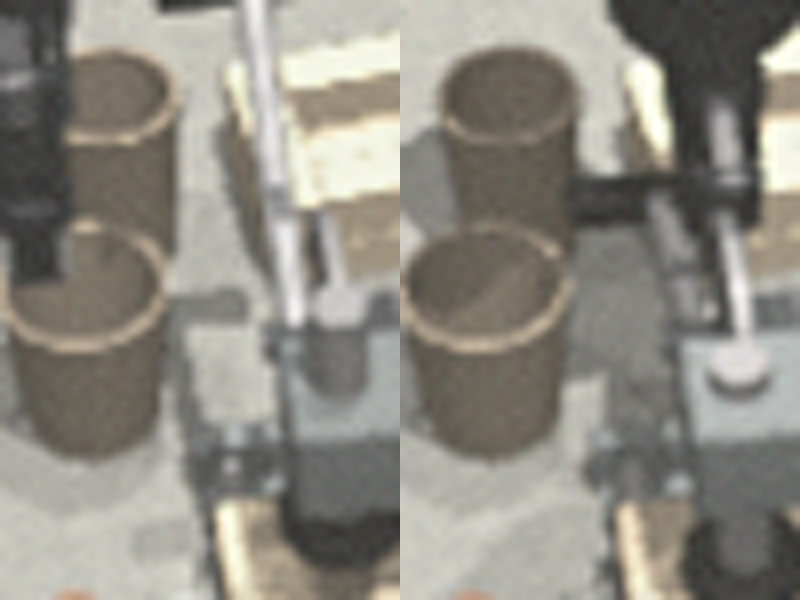

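Seen from the side, the bar's near end is at (246.5,164.5), and the wrist ray agrees: the lever is only at about 0.84. I'll press a little further along the arc.

Request:
send_rows([
  {"travel":[-0.03,-0.1,-0.2],"twist":[0,0,0]},
  {"travel":[-0.02,-0.1,-0.2],"twist":[0,0,0]},
  {"travel":[0,0,0],"twist":[0,0,0]},
  {"travel":[0,0,0],"twist":[0,0,0]},
])

```text
time_s: 14.35
position: [0.6402, 0.2296, 0.0845]
eef_rot: [-0.304, -3.127, 0.001]
contact_force: [-5.7, 1.4, 9.4]
grip_width: 0.0186
grasp_force: 71.6
```

Request:
send_rows([
  {"travel":[-0.03,-0.1,-0.2],"twist":[0,0,0]},
  {"travel":[-0.02,-0.1,-0.2],"twist":[0,0,0]},
  {"travel":[0,0,0],"twist":[0,0,0]},
  {"travel":[0,0,0],"twist":[0,0,0]},
])

```text
time_s: 14.75
position: [0.64, 0.2282, 0.0817]
eef_rot: [0.304, 3.126, 0.001]
contact_force: [-8.1, 2.5, 13.9]
grip_width: 0.0182
grasp_force: 72.0
```

```bash
python3 - <<'E'
from h import *
o=telemetry.get_obs(); print(o["position"],o["time_s"],o["contact_force"],o["moment"])
c=eyes.read_camera("wrist"); s=eyes.read_camera("side");pickle.dump((o,c,s),open("c5.pkl","wb"))
o4,c4,s4,t4=pickle.load(open("c4.pkl","rb"));o2,d2=pickle.load(open("c2.pkl","rb"));c0=pickle.load(open("c0.pkl","rb"))
# dark bar profile across bar near end (cols 248..252), rows of grey level; rest & now
g=lambda im,c0,c1,r0,r1:im[r0:r1,c0:c1].mean((1,2)).round().astype(int).tolist()
print("rest",130,g(c0["side"]["img"],246,251,130,146));print("c4",156,g(s4["img"],248,251,156,174));print("now",156,g(s["img"],248,251,156,174))
E
```

```text
[0.63997673 0.22824056 0.0816606 ] 14.75 [-8.13118624  2.46697308 13.93323769] [-0.18204563  1.18308834 -0.0026164 ]
rest 130 [184, 185, 187, 185, 112, 66, 77, 70, 60, 54, 66, 134, 192, 188, 185, 185]
c4 156 [202, 201, 201, 200, 189, 154, 83, 65, 71, 70, 60, 53, 86, 121, 124, 121, 121, 119]
now 156 [203, 203, 201, 204, 200, 189, 164, 130, 91, 63, 74, 72, 63, 58, 73, 110, 123, 122]
```

Request:
send_rows([
  {"travel":[-0.02,-0.1,-0.2],"twist":[0,0,0]},
  {"travel":[0,0,0],"twist":[0,0,0]},
  {"travel":[0,0,0],"twist":[0,0,0]},
  {"travel":[0,0,0],"twist":[0,0,0]},
])

```text
time_s: 15.25
position: [0.6398, 0.2276, 0.0802]
eef_rot: [0.303, 3.126, 0.001]
contact_force: [-8.1, 3.6, 16.2]
grip_width: 0.0182
grasp_force: 72.1
```

```bash
python3 - <<'E'
from h import *
o=telemetry.get_obs(); print(o["position"],o["time_s"],o["contact_force"],o["grip_width"])
c=eyes.read_camera("wrist"); s=eyes.read_camera("side")
for a in(156,):print([s["img"][156:174,248:251].mean((1,2)).round().astype(int).tolist()])
f=lambda im:cv2.resize(im[140:215,225:275,::-1],None,fx=8,fy=8,interpolation=2)
cv2.imwrite("pics/m8.png",np.hstack([f(s["img"]),cv2.resize(c["img"][70:420,80:313,::-1],(400,600))]))
E
```

```text
[0.63984847 0.22755304 0.08022869] 15.25 [-8.12903982  3.57157432 16.22415934] 0.018191585470107186
[[203, 202, 202, 203, 201, 189, 166, 134, 107, 72, 68, 75, 66, 57, 64, 96, 125, 121]]
```

View pics/m8.png

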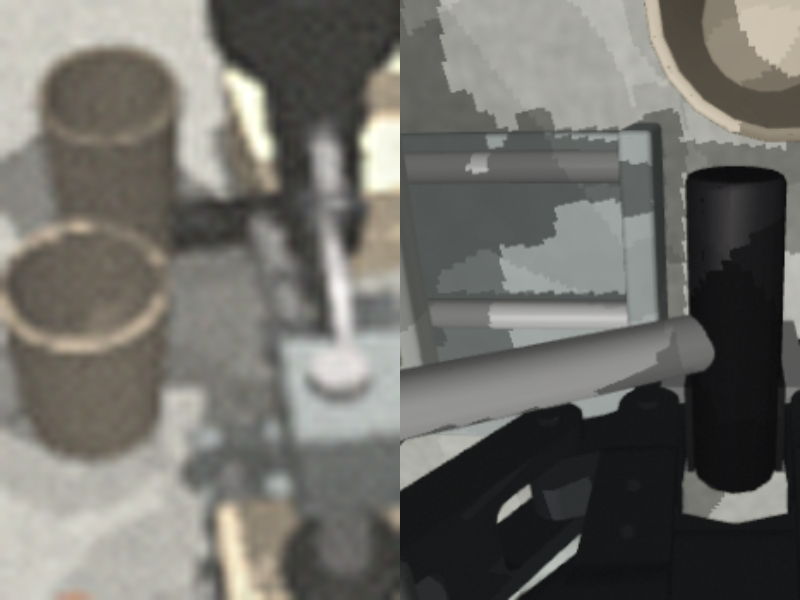

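Request:
send_rows([
  {"travel":[0,0,0],"twist":[0,0,0]},
  {"travel":[0,0,0],"twist":[0,0,0]},
  {"travel":[0,0,0],"twist":[0,0,0]},
  {"travel":[0,0,0],"twist":[0,0,0]},
  {"travel":[0,0,0],"twist":[0,0,0]},
  {"travel":[0,0,0],"twist":[0,0,0]},
  {"travel":[0,0,0],"twist":[0,0,0]},
  {"travel":[0,0,0],"twist":[0,0,0]},
])

```text
time_s: 16.15
position: [0.6399, 0.2276, 0.0803]
eef_rot: [0.304, 3.126, 0.001]
contact_force: [-7.5, 3.5, 16.8]
grip_width: 0.0184
grasp_force: 72.1
```

```bash
python3 - <<'E'
from h import *
s=eyes.read_camera("side")
print(s["img"][156:174,248:251].mean((1,2)).round().astype(int).tolist(),telemetry.get_obs()["position"])
print(arm.close_job())
E
```

```text
[203, 201, 203, 204, 198, 190, 168, 134, 107, 73, 68, 71, 65, 57, 63, 94, 124, 123] [0.63986276 0.22757174 0.08026089]
the job is handed in; nothing more can be done
None
```

I slid the carrier into its catch under the pad, then pressed the lever to about 0.90 rad (third click, ±0.02 by camera), and handed the job in at about 16 s still holding it; nothing else on the bench appeared to move, and no verdict came back.

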